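# Scrape the swept-up tamping pins off the scoop into the wash basket

### The job

The five tamping pins swept up in the steel scoop have to go to the washer: carry the loaded scoop to the slotted wash basket, whose lid stands ajar, press its lip onto the basket's rim and keep it there while you tip the scoop, until the last pin has slid off into the basket. Then lay the empty scoop flat on the bench again and shut the basket's lid fully. Spill no pin on the bench, do not bang the scoop into the basket, and leave the other things on the bench where they stand.

Things in the scene. Friction and masses are not known exactly. Their poses are not given: they have to be found in the camera images.
- scoop: Stainless scoop, 205 mm long, 56 mm wide, 35 mm high, about 0.16 kg; loose, lies flat, loaded with the pins. Origin at the middle of its underside, z up. Its -y axis points along the blade to the lip, +y along the handle. Tipped lip-down, its floor lets the pins slide off at some 25 to 36 degrees.
- scoop_lip (a point): Middle of the front edge of the scoop's floor, at (0, -103, 1) mm in the scoop's frame; axes as the scoop's. The blade is a flat floor 2 mm thick from y = -103 mm (open front, the lip) back to y = -3 mm, between side walls 34 mm high at x = +-27 mm and a closed back wall.
- scoop_grip (a point): Point in the middle of the scoop's handle just behind the back wall, at (0, 22, 24) mm in the scoop's frame, near where the loaded scoop balances; grasp across x. The handle is a straight bar 12 mm wide from z = 16 to 32 mm, y = 0 to 103 mm.
- basket: Wash basket of slotted stainless sheet standing in a grey drip tray (164 x 184 x 11 mm) on 2 mm feet; heavy, does not move. Origin at the middle of the tray's underside, z up. Basket outside 120 mm (x) by 140 mm (y), walls 3 mm thick, inner floor at z = 13 mm, top of the round rim (6 mm bar) at z = 91 mm. Its front is the -x side, the lid's hinge runs along the +x side.
- basket_rim (a point): Middle of the top of the basket's front rim, at (-58, 0, 91) mm in the basket's frame; axes as the basket's.
- basket_hinge (a point): Middle of the lid's hinge line, at (64, 0, 93.5) mm in the basket's frame; axes as the basket's; the line runs along y.
- lid (a joint): Angle of the basket's lid in rad: 0 shut, growing as its front edge swings up and back about the hinge line; 1.57 upright, stop at 1.92. A stiff hinge (about 0.22 N m) keeps it at any angle; it starts ajar.
- lid_tab (a point): Middle of the end of the lift tab of the lid, 158 mm from the hinge line. The lid is a flat plate 3 mm thick, 146 mm wide, reaching 134 mm from the hinge line; the tab in its middle is 46 mm wide and reaches to 158 mm. Axes as the basket's when shut.
- pin_1: Tamping pin, bare metal rod 72 mm long, 9 mm thick, about 36 g, along its own y axis; starts lying lengthwise in the scoop. Origin at the middle of its underside.
- pin_2: Tamping pin, bare metal rod 72 mm long, 9 mm thick, about 36 g, along its own y axis; starts lying lengthwise in the scoop. Origin at the middle of its underside.
- pin_3: Tamping pin, bare metal rod 72 mm long, 9 mm thick, about 36 g, along its own y axis; starts lying lengthwise in the scoop. Origin at the middle of its underside.
- pin_4: Tamping pin, bare metal rod 72 mm long, 9 mm thick, about 36 g, along its own y axis; starts lying lengthwise in the scoop. Origin at the middle of its underside.
- pin_5: Tamping pin, bare metal rod 72 mm long, 9 mm thick, about 36 g, along its own y axis; starts lying lengthwise in the scoop. Origin at the middle of its underside.
- alcohol_bottle: Bystander: white bottle with a red cap, 64 mm across, 150 mm tall, upright; origin at the middle of its underside.
- capsule_jar: Bystander: jar with a cream cap, 60 mm across, 90 mm tall, upright; origin at the middle of its underside.
- steel_beaker: Bystander: steel beaker, 74 mm across, 84 mm tall, upright; origin at the middle of its underside.
- tally_counter: Bystander: round hand counter with a wire ring, 66 x 93 x 29 mm; origin at the middle of its underside.
- gauge_block: Bystander: stepped metal block, 22 x 60 x 40 mm; origin at the middle of its underside.
- punch_tin: Bystander: flat grey tin with its lid shut, 68 x 93 x 28 mm; origin at the middle of its underside.
- timer: Bystander: round white timer with a yellow dial, 71 mm across, 30 mm high; origin at the middle of its underside.

How it is judged:
By the outcome, as a careful person would: the job done as asked, in the order asked, and still so for the second after the job is handed in, with the robot touching nothing.
It also fails if it takes over 72 s, if anything falls off the work surface, if the arm or the gripper's body presses on something with over 40 N, if the wrist force passes 120 N, or if a joint passes its speed limit or range.

### The arm

A 6-joint arm with a two-finger parallel gripper is mounted at the origin on a cart in front of the work surface, level with it; the furniture and walls round the work are solid. World frame = base frame: x ahead of the robot, y to its left, z up, the work surface at z = 0. Lengths are in m, angles in rad, forces in N, time in s.
With the tool pointing down it reaches from about 0.3 to 0.775 m from the base axis. Payload 14.6 kg.
Tool frame: the origin (TCP) lies at the very end of the fingers, on their centre line; the grasp point (between the pads) lies 19 mm behind it; z points along the fingers, y is the line along which they close (so a half turn about z gives the same grasp; the last joint's range is limited). The gripper opens to 94 mm and grips with 3 to 60 N. Pads are 16 mm wide; open, the fingers measure 119 mm over their backs; the gripper's body (75 mm by 177 mm) begins 78 mm behind the grasp point.
Start: joints at [-0.067, 0.3, 1.521, -0, 1.321, -0.067], TCP at [0.55, -0, 0.205] pointing down, gripper open.
Joint ranges: [-3.03, 3.03], [-0.79, 2.21], [0.23, 2.52], [-1.04, 4.18], [0, 3.07], [-2.55, 2.55]. Speed limits (rad/s): [2.22, 2.22, 2.57, 3.14, 3.14, 3.14].

### API

Orientations are given as [roll, pitch, yaw] about the fixed x, y, z axes, in that order (R = Rz(yaw) Ry(pitch) Rx(roll)).
In Python, from station import ctrl gives the robot as it stands.
- The arm moves only by the tool move_arm, never from a script. Its argument "increments" is a list of rows, each a list of 7 numbers: the opening, from 0 (shut) to 1 (fully open), then the shift along the tool's x, y, z in units of 50 mm (1.0 is 50 mm), then the turn, a rotation vector about the tool's x, y, z in rad. In form: [[claw, tx, ty, tz, rx, ry, rz], ...]. A call has 1 to 20 rows; each row shifts and turns the commanded pose from where the row before left it, along the tool's axes as they then stand; what a row does not reach is not made up. A row lasts 1/10 s, in which the tool goes at most 50 mm and 8.59 degrees, less where a joint would pass 70% of its speed; a pose out of reach is approached as far as the arm can. A call is refused whole if a number of a shift passes 1 or a number of a turn 0.15, either way. A call with a gripper value outside its range is refused whole. The fingers move at their own pace and stop on an object; "force" is the grip in N (left out, the last holds). Time passes only in rows, so rows that do not move let the fingers close. It gives the time, the measured TCP pose, the force, the opening and the grip force at its end, in the units of the state.
- ctrl.get_obs(): the state, without advancing time (a new reading comes with each control period).
- ctrl.camera(name): name is "scene" or "side" or "wrist"; returns a dict with "color" (400x640x3 uint8, blue, green, red), "K" (3x3 intrinsics, pixels), "pose" (4x4, takes a point from camera to world coordinates); the wrist camera has in their place "tool_from_camera" (4x4, takes a point from camera to tool coordinates, whose origin is the TCP and whose axes are the flange's). Camera axes: x right, y down, z forward; pixel columns grow to the right and rows downward; lengths in m; the calibration is good to about 2 mm. A picture is of the moment at which its call begins: read the wrist's pose just before it. There is no depth.
- ctrl.hand_in(): hands the job in; it is judged then, once.
Trained networks look in a picture, given as the dict that the camera call returned (one of the last four; its "shot" number tells which), for a name from the list of things; names that differ only in an ending like _2 or _b are one class to them, and where a whole thing is asked for, a point or a joint stands for the part that bears it (a point fixed in the world has none). Each returns a list of dicts, best first, with "conf" (0 to 1); they miss things now and then, are a little off and sometimes report something else, mostly with a low value. They report only what shows in the picture. A call takes as long as a camera call.
- ctrl.cut_out(name, picture): "mask" (400x640 bool, what is visible of it) and "centre" ([row, column] in pixels, amid what is visible of it).
The state is a dict: "time_s": time; "qpos": joint angles; "joint_vel": joint speeds; "tau": joint torques, N m; "ee_pos": TCP position; "eef_rot": TCP orientation; "force": force on the tool from outside, world axes, zero at the start; "moment": the same for the moment, N m; "grip_width": finger opening in m; "grip_force": force on a finger pad.
Only numpy, scipy, OpenCV 4.12 (cv2) and the standard library are available. Lean on these libraries where they do the work, as an engineer would, in place of code of your own. Each camera call takes 0.05 s, during which the arm holds its last target. There are 200 camera calls.

## Working session

There is one attempt and no reset: what is moved stays moved. The work goes in short steps, Python scripts to look and compute and a tool call to move; the robot and the scene stay as the last step left them, time stands still between calls to the robot, and variables do not carry over. Pictures are saved under pics/ and viewed, at most 10 in all, crops included, and the job is handed in when it is done.

Besides the shell and the picture viewer there is one more tool, called after "Emit:" by a JSON object that holds its "fn" and its "kwargs". move_arm: Moves the arm, as the interface text tells. Its arguments: {"type":"object","properties":{"increments":{"type":"array","items":{"type":"array","items":{"type":"number"}}},"force":{"type":"number"}},"required":["increments"]}

```bash
mkdir -p pics; ls
python3 - <<'E'
from station import ctrl
import cv2,numpy as np
o=ctrl.get_obs(); print({k:np.round(v,3) for k,v in o.items()})
for n in ["scene","side"]:
    p=ctrl.camera(n); cv2.imwrite(f"pics/{n}0.png",p["color"]); print(n,np.round(p["K"],1).tolist(),np.round(p["pose"],3).tolist())
    for t in ["scoop","basket","lid","lid_tab","scoop_grip","scoop_lip","pin_1"]:
        r=ctrl.cut_out(t,p)
        for d in r[:3]:
            ys,xs=np.nonzero(d["mask"]); print(t,round(d["conf"],2),np.round(d["centre"]),[xs.min(),xs.max(),ys.min(),ys.max()])
E
```

```text
pics
{'time_s': np.float64(0.0), 'qpos': array([-0.067,  0.3  ,  1.522,  0.   ,  1.321, -0.067]), 'joint_vel': array([-0.001,  0.001, -0.   , -0.001, -0.001,  0.   ]), 'tau': array([-2.0000e-03, -5.3181e+01, -3.5274e+01,  7.1000e-02,  2.4000e-02,
       -0.0000e+00]), 'ee_pos': array([0.55 , 0.   , 0.205]), 'eef_rot': array([-3.14 , -0.   ,  1.571]), 'force': array([0.301, 0.448, 0.118]), 'moment': array([-0.046, -0.035, -0.021]), 'grip_force': np.float64(0.0), 'grip_width': np.float64(0.094)}
scene [[520.0, 0.0, 310.6], [0.0, 520.0, 196.1], [0.0, 0.0, 1.0]] [[0.742, -0.404, 0.536, -0.292], [-0.671, -0.462, 0.58, -0.887], [0.013, -0.79, -0.614, 1.016], [0.0, 0.0, 0.0, 1.0]]
scoop 0.72 [249. 387.] [np.int64(358), np.int64(412), np.int64(235), np.int64(268)]
basket 0.71 [164. 256.] [np.int64(220), np.int64(293), np.int64(119), np.int64(200)]
lid_tab 0.87 [136. 259.] [np.int64(235), np.int64(284), np.int64(120), np.int64(151)]
lid_tab 0.68 [245. 395.] [np.int64(391), np.int64(403), np.int64(242), np.int64(250)]
scoop_grip 0.72 [250. 386.] [np.int64(359), np.int64(411), np.int64(235), np
[... 428 characters left out ...]
 [0.0, 0.0, 0.0, 1.0]]
scoop 0.8 [270. 374.] [np.int64(330), np.int64(403), np.int64(255), np.int64(276)]
basket 0.58 [177. 303.] [np.int64(271), np.int64(335), np.int64(124), np.int64(200)]
lid 0.3 [207. 352.] [np.int64(341), np.int64(364), np.int64(190), np.int64(224)]
lid_tab 0.62 [144. 303.] [np.int64(290), np.int64(327), np.int64(123), np.int64(161)]
scoop_grip 0.7 [269. 374.] [np.int64(329), np.int64(403), np.int64(255), np.int64(277)]
scoop_lip 0.64 [266. 373.] [np.int64(332), np.int64(403), np.int64(255), np.int64(277)]
pin_1 0.44 [259. 391.] [np.int64(390), np.int64(390), np.int64(261), np.int64(261)]
pin_1 0.4 [268. 388.] [np.int64(372), np.int64(394), np.int64(262), np.int64(266)]
```

Run:
```python
import cv2,numpy as np
a=cv2.imread("pics/scene0.png")[90:290,180:446]; cv2.imwrite("pics/s1.png",cv2.resize(a,None,fx=3,fy=3,interpolation=cv2.INTER_CUBIC))
a=cv2.imread("pics/side0.png")[90:290,200:466]; cv2.imwrite("pics/d1.png",cv2.resize(a,None,fx=3,fy=3,interpolation=cv2.INTER_CUBIC))
```

```text
(no output)
```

View pics/s1.png

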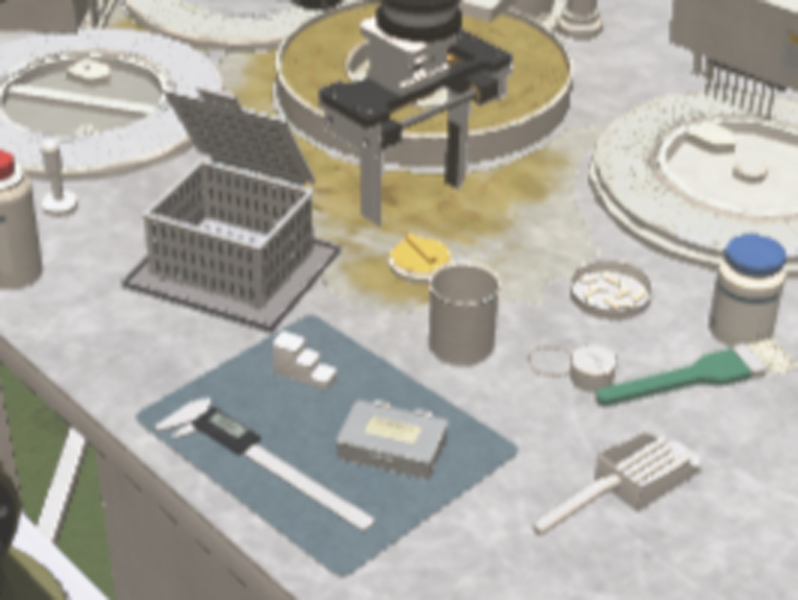

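View pics/d1.png

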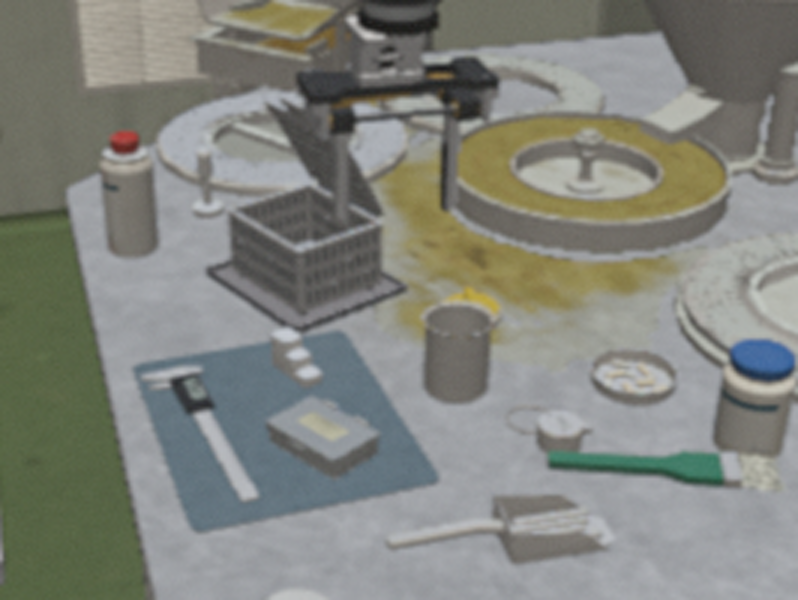

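```bash
cat > h.py <<'E'
import numpy as np
from scipy.optimize import least_squares
from scipy.spatial.transform import Rotation as R
K1=np.array([[520,0,310.6],[0,520,196.1],[0,0,1.]]);K2=np.array([[442.8,0,325.1],[0,442.8,197.3],[0,0,1.]])
P1=np.array([[.742,-.404,.536,-.292],[-.671,-.462,.58,-.887],[.013,-.79,-.614,1.016],[0,0,0,1]])
P2=np.array([[.959,-.131,.249,.202],[-.282,-.48,.831,-1.103],[.01,-.867,-.498,.752],[0,0,0,1]])
def proj(K,P,X):
    c=(np.asarray(X)-P[:3,3])@P[:3,:3]; u=c@K.T; return u[:,:2]/u[:,2:]
def ray(K,P,uv,z):
    d=P[:3,:3]@np.linalg.inv(K)@[uv[0],uv[1],1]; return P[:3,3]+d*(z-P[2,3])/d[2]
def planar(p,X): return np.asarray(X)@R.from_euler('z',p[2]).as_matrix().T+[p[0],p[1],0]
E
python3 - <<'E'
from h import *
s=lambda L:np.array(L)/3+[180,90]; d=lambda L:np.array(L)/3+[200,90]
Xb=np.array([[-60,70,91],[-60,-70,91],[60,-70,91],[60,70,91]])/1e3
def f(p): return np.r_[(proj(K1,P1,planar(p,Xb))-s([[148,212],[258,245],[312,190],[212,168]])).ravel(),(proj(K2,P2,planar(p,Xb))-d([[232,237],[302,252],[382,222],[302,192]])).ravel()]
b=min((least_squares(f,[.5,.2,y],loss='soft_l1') for y in np.arange(0,6.3,1)),key=lambda r:r.cost); print('basket',b.x,f(b.x).round(1))
def lidX(p,a):
    c=lambda r,y:[.064-r*np.cos(a),y,.0935+r*np.sin(a)]
    return planar(p,[c(.134,.073),c(.134,-.073)])
def g(a): return np.r_[(proj(K1,P1,lidX(b.x,a[0]))-s([[168,95],[283,125]])).ravel(),(proj(K2,P2,lidX(b.x,a[0]))-d([[268,108],[348,152]])).ravel()]
r=least_squares(g,[1.4]);print('lid',r.x,g(r.x).round(1))
Xs=np.array([[0,103,30],[0,0,30],[27,-103,2]])/1e3
def q(p): return np.r_[(proj(K1,P1,planar(p,Xs))-s([[540,525],[612,485],[697,463]])).ravel()]
for sg in(1,-1):
    Xs[2,0]=.027*sg
    m=min((least_squares(q,[.5,-.2,y],loss='soft_l1') for y in np.arange(0,6.3,1)),key=lambda r:r.cost);print('scoop',m.x,q(m.x).round(1))
print(ray(K1,P1,s([[540,525]])[0],.03),ray(K2,P2,d([[392,541]])[0],.03),ray(K1,P1,s([[612,485]])[0],.03),ray(K2,P2,d([[500,522]])[0],.03))
from station import ctrl
for n,K,P in(("scene",K1,P1),("side",K2,P2)):
    p=ctrl.camera(n)
    for t,z in(("alcohol_bottle",.07),("capsule_jar",.045),("steel_beaker",.042),("tally_counter",.012),("gauge_block",.02),("punch_tin",.015),("timer",.015)):
        for e in ctrl.cut_out(t,p)[:2]: print(n,t,round(e["conf"],2),ray(K,P,e["centre"][::-1],z).round(3)[:2])
p=ctrl.camera("wrist");print(p["K"].round(1).tolist(),p["tool_from_camera"].round(4).tolist())
E
```

```text
basket [0.52282082 0.25206596 0.41471334] [-1.   0.8  1.6  0.7  0.9 -0.3 -3.5 -2.8 -1.5 -8.2 -0.5  0.9  0.6  1.
  2.4 -2. ]
lid [1.02885928] [-2.5 -0.9  1.2 -0.5 -2.3 -0.8 -2.3 -2.8]
scoop [ 0.56198047 -0.28033848  1.32714632] [-2.9  0.1  5.2  0.9 -0.  -2.1]
scoop [ 0.55926695 -0.2639635   1.6274426 ] [-0.5  4.  -0.  -1.8  0.6 -0.3]
[ 0.46795004 -0.26162444  0.03      ] [ 0.471761   -0.25999008  0.03      ] [ 0.55384137 -0.2699684   0.03      ] [ 0.56928178 -0.26071838  0.03      ]
scene alcohol_bottle 0.97 [0.337 0.399]
scene steel_beaker 0.66 [0.622 0.006]
scene steel_beaker 0.53 [ 0.566 -0.271]
scene tally_counter 0.57 [ 0.679 -0.121]
scene gauge_block 0.6 [ 0.63 -0.25]
scene punch_tin 0.8 [ 0.461 -0.075]
scene timer 0.8 [0.68  0.122]
side alcohol_bottle 0.9 [0.349 0.428]
side capsule_jar 0.93 [ 0.363 -0.38 ]
side steel_beaker 0.73 [0.61  0.005]
side tally_counter 0.75 [ 0.687 -0.127]
side gauge_block 0.61 [ 0.684 -0.128]
side gauge_block 0.5 [0.468 0.074]
side punch_tin 0.63 [ 0.458 -0.077]
side timer 0.41 [0.697 0.13 ]
[[279.8, 0.0, 320.1], [0.0, 279.8, 201.7], [0.0, 0.0, 1.0]] [[-0.0001, -0.9597, -0.281, 0.0824], [1.0, -0.0002, 0.0003, 0.0006], [-0.0003, -0.281, 0.9597, -0.1808], [0.0, 0.0, 0.0, 1.0]]
```

Emit:
{"fn": "move_arm", "kwargs": {"increments": [[0.6,-0.88,0,0,0,0,0],[0.6,-0.88,0,0,0,0,0],[0.6,-0.88,0,0,0,0,0],[0.6,-0.88,0,0,0,0,0],[0.6,-0.88,0,0,0,0,0],[0.6,-0.88,0,0,0,0,0],[0.6,0,0,0,0,0,-0.15],[0.6,0,0,0,0,0,-0.15],[0.6,0,0,0,0,0,-0.15],[0.6,0,0,0,0,0,-0.15],[0.6,0,0,0,0,0,-0.15],[0.6,0,0,0,0,0,-0.15],[0.6,0,0,0,0,0,-0.15],[0.6,0,0,0,0,0,-0.15],[0.6,0,0,0,0,0,-0.15],[0.6,0,0,0,0,0,-0.15],[0.6,0,0,0,0,0,-0.07],[0.6,0,0,0,0,0,0]]}}

```text
time_s: 3.45
ee_pos: [0.55, -0.264, 0.2054]
eef_rot: [3.142, -0.0, -3.141]
force: [0.6, 0.2, -0.6]
grip_width: 0.0563
grip_force: 0.0
```

```bash
cat >> h.py <<'E'
def toolT(o):
    T=np.eye(4);T[:3,:3]=R.from_euler('xyz',o["eef_rot"]).as_matrix();T[:3,3]=o["ee_pos"];return T
E
python3 - <<'E'
from h import *
from station import ctrl
import cv2
o=ctrl.get_obs();p=ctrl.camera("wrist");P=toolT(o)@p["tool_from_camera"];K=p["K"]
print(o["time_s"],o["ee_pos"].round(4),o["eef_rot"].round(3),o["qpos"].round(2))
v=p["color"].copy()
for e in ctrl.cut_out("scoop",p)[:2]:
    ys,xs=np.nonzero(e["mask"]);print(e["conf"],e["centre"],xs.min(),xs.max(),ys.min(),ys.max())
Xs=np.array([[6,103,32],[-6,103,32],[27,0,34],[-27,0,34],[27,-103,2],[-27,-103,2],[0,22,32]])/1e3
for u in proj(K,P,planar([.573,-.264,1.571],Xs)): cv2.circle(v,tuple(int(a) for a in u),2,(0,0,255),-1);print(u.round())
cv2.imwrite("pics/w1.png",v)
E
```

```text
3.45 [ 0.55   -0.264   0.2054] [ 3.142 -0.    -3.141] [-0.51  0.44  1.34 -0.    1.37 -2.08]
0.86 [197.3, 327.2] 303 345 120 259
[325. 121.]
[315. 121.]
[340. 203.]
[299. 203.]
[338. 261.]
[302. 261.]
[320. 186.]
```

View pics/w1.png

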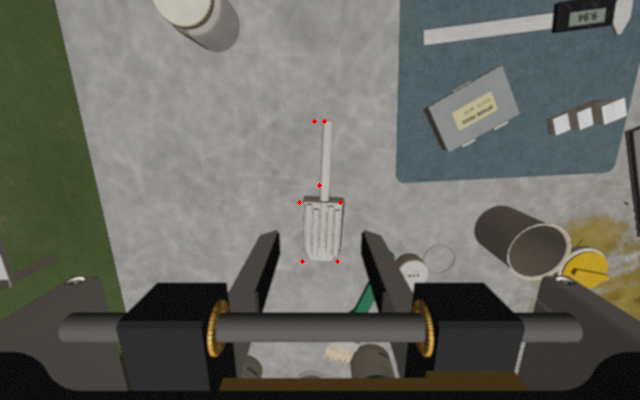

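Run:
```python
from h import *
from station import ctrl
import cv2
o=ctrl.get_obs();p=ctrl.camera("wrist");P=toolT(o)@p["tool_from_camera"];K=p["K"]
m=ctrl.cut_out("scoop",p)[0]["mask"]
for r in (122,130,150,170,185,195,202,210,230,245,255,258): 
    x=np.nonzero(m[r])[0]; print(r,x.min() if len(x) else 0,x.max() if len(x) else 0)
L=np.array([[0,103,32],[0,0,32],[0,-103,2]])/1e3
q=lambda s:(proj(K,P,planar(s,L))-[[327.5,120.5],[324.5,201],[322.5,260]]).ravel()
s=least_squares(q,[.573,-.264,1.571]);print(s.x,s.fun.round(1),planar(s.x,[[0,.022,.024]]))
```

```text
122 324 331
130 323 332
150 322 331
170 321 330
185 321 328
195 320 329
202 304 344
210 304 344
230 304 343
245 304 342
255 310 333
258 312 332
[ 0.57164535 -0.2576769   1.5409422 ] [-0.1 -0.6  0.3  0.2 -0.2  0.6] [[ 0.54965516 -0.2570202   0.024     ]]
```

Emit:
{"fn": "move_arm", "kwargs": {"increments": [[0.6,0,0.14,0.3,0,0,0.03],[0.6,0,0,0.6,0,0,0],[0.6,0,0,0.7,0,0,0],[0.6,0,0,0.7,0,0,0],[0.6,0,0,0.6,0,0,0],[0.6,0,0,0.5,0,0,0],[0.6,0,0,0.3,0,0,0],[0.6,0,0,0.2,0,0,0],[0.6,0,0,0.1,0,0,0],[0.6,0,0,0,0,0,0],[0,0,0,0,0,0,0],[0,0,0,0,0,0,0],[0,0,0,0,0,0,0],[0,0,0,0,0,0,0],[0,0,0,0,0,0,0],[0,0,0,0,0,0,0],[0,0,0,0,0,0,0]], "force": 60}}

```text
time_s: 5.35
ee_pos: [0.55, -0.2571, 0.0055]
eef_rot: [-3.141, 0.0, 3.111]
force: [-1.0, 0.1, 1.9]
grip_width: 0.0112
grip_force: 60.0
```

Emit:
{"fn": "move_arm", "kwargs": {"increments": [[0,0,0,-0.05,0,0,0],[0,0,0,-0.1,0,0,0],[0,0,0,-0.2,0,0,0],[0,0,0,-0.3,0,0,0],[0,0,0,-0.35,0,0,0],[0,0,0,-0.35,0,0,0],[0,0,0,-0.35,0,0,0],[0,0,0,-0.35,0,0,0],[0,0,0,-0.35,0,0,0],[0,0,0,-0.35,0,0,0],[0,0,0,-0.35,0,0,0],[0,0,0,-0.35,0,0,0],[0,0,0,-0.35,0,0,0],[0,0,0,-0.25,0,0,0],[0,0,0,-0.15,0,0,0],[0,0,0,-0.05,0,0,0],[0,0,0,0,0,0,0]]}}

```text
time_s: 7.05
ee_pos: [0.5499, -0.2569, 0.2178]
eef_rot: [3.142, -0.0, 3.111]
force: [-0.5, -0.5, -3.6]
grip_width: 0.0114
grip_force: 60.0
```

Run:
```python
from h import *
from station import ctrl
import cv2
p=ctrl.camera("wrist");v=p["color"][90:310,200:440];cv2.imwrite("pics/w2.png",cv2.resize(v,None,fx=2.5,fy=2.5))
print(ctrl.get_obs()["moment"])
```

```text
[0.08743375 0.13271017 0.01175916]
```

View pics/w2.png

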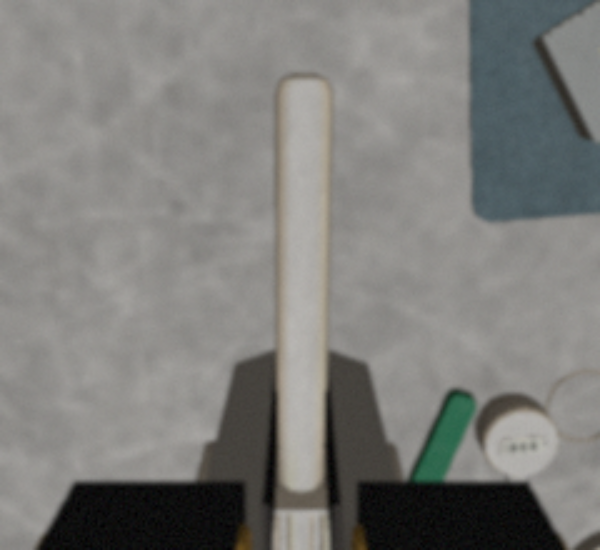

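Emit:
{"fn": "move_arm", "kwargs": {"increments": [[0,0.054,0.1,0,0,0,0],[0,0.108,0.2,0,0,0,0],[0,0.162,0.3,0,0,0,0],[0,0.217,0.4,0,0,0,0],[0,0.217,0.4,0,0,0,0],[0,0.217,0.4,0,0,0,0],[0,0.217,0.4,0,0,0,0],[0,0.217,0.4,0,0,0,0],[0,0.217,0.4,0,0,0,0],[0,0.217,0.4,0,0,0,0],[0,0.217,0.4,0,0,0,0],[0,0.217,0.4,0,0,0,0],[0,0.217,0.4,0,0,0,0],[0,0.217,0.4,0,0,0,0],[0,0.217,0.4,0,0,0,0],[0,0.217,0.4,0,0,0,0],[0,0.217,0.4,0,0,0,0],[0,0.217,0.4,0,0,0,0],[0,0.217,0.4,0,0,0,0],[0,0.217,0.4,0,0,0,0]]}}

```text
time_s: 9.1
ee_pos: [0.3595, 0.12, 0.2177]
eef_rot: [3.141, 0.0, 3.111]
force: [1.1, 0.4, -3.0]
grip_width: 0.0113
grip_force: 60.0
```

Emit:
{"fn": "move_arm", "kwargs": {"increments": [[0,0.217,0.4,0,0,0,0],[0,0.162,0.3,0,0,0,0],[0,0.108,0.2,0,0,0,0],[0,0.054,0.1,0,0,0,0],[0,0,0,0,0,0,-0.03],[0,0,0,0,0,0,-0.06],[0,0,0,0,0,0,-0.08],[0,0,0,0,0,0,-0.08],[0,0,0,0,0,0,-0.08],[0,0,0,0,0,0,-0.065],[0,0,0,0,0,0,-0.035],[0,0,0,0,0,0,-0.015],[0,0,0,0,0,0,0],[0,0,0,0,0,0,0]]}}

```text
time_s: 10.5
ee_pos: [0.3354, 0.1696, 0.2179]
eef_rot: [-3.142, -0.0, -2.728]
force: [-0.1, -0.1, -3.6]
grip_width: 0.0109
grip_force: 60.0
```

Run:
```python
from h import *
from station import ctrl
import cv2
o=ctrl.get_obs();print(o["time_s"],o["ee_pos"].round(4),o["eef_rot"].round(3),o["qpos"].round(2),o["force"].round(1))
for n in("scene","side"):
    p=ctrl.camera(n)
    for e in ctrl.cut_out("basket",p)[:1]:
        ys,xs=np.nonzero(e["mask"]);print(n,e["conf"],xs.min(),xs.max(),ys.min(),ys.max())
    x0,y0=(190,90) if n=="scene" else (240,90)
    v=cv2.resize(p["color"][y0:y0+130,x0:x0+180],None,fx=4.4,fy=4.4,interpolation=cv2.INTER_CUBIC)
    cv2.imwrite(f"pics/{n}2.png",v)
```

```text
10.5 [0.3354 0.1696 0.2179] [-3.142 -0.    -2.728] [ 0.37 -0.11  1.94 -0.    1.31 -1.61] [-0.1 -0.1 -3.6]
scene 0.74 219 292 121 200
side 0.59 270 336 123 201
```

View pics/scene2.png

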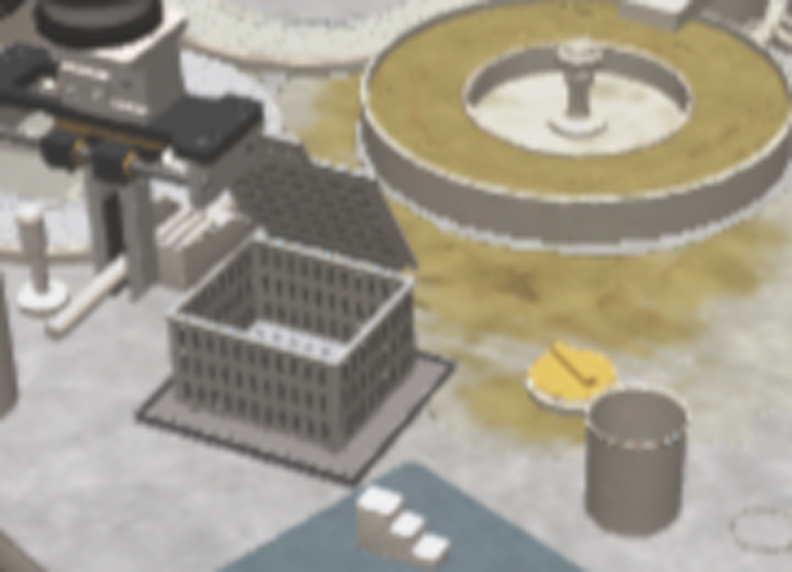

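View pics/side2.png

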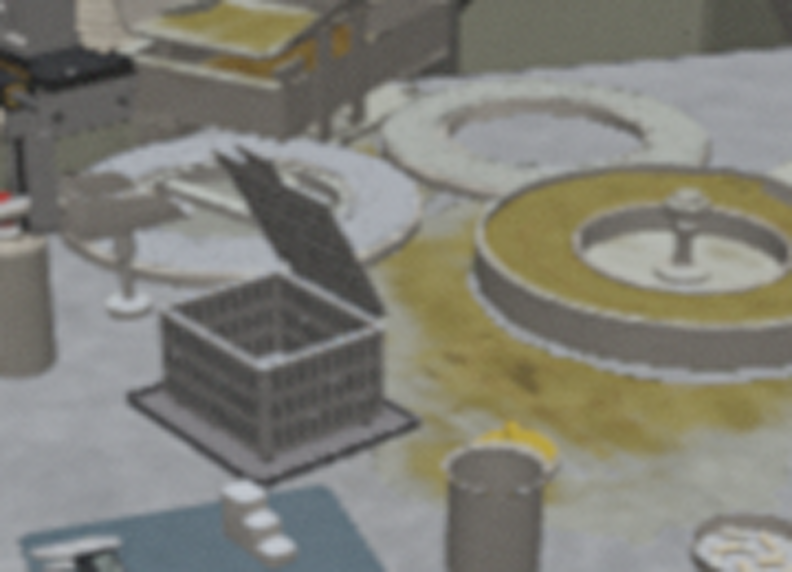

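Run:
```python
from h import *
s=lambda L:np.array(L)/4.4+[190,90]-.4; d=lambda L:np.array(L)/4.4+[240,90]-.4
Xb=np.array([[-60,70,90],[-60,-70,90],[60,-70,90],[60,70,90],[-82,92,11],[-82,-92,11],[82,-92,11]])/1e3
S=s([[170,318],[340,362],[412,280],[258,237],[137,415],[352,482],[455,367]])
D=d([[163,312],[265,364],[384,320],[280,273],[130,397],[262,482],[418,420]])
f=lambda p:np.r_[(proj(K1,P1,planar(p,Xb))-S).ravel(),(proj(K2,P2,planar(p,Xb))-D).ravel()]
b=least_squares(f,[.523,.252,.415],loss='soft_l1');print(b.x,f(b.x).reshape(-1,2).round(1).tolist())
b1=least_squares(lambda p:f(p)[:14],b.x).x;b2=least_squares(lambda p:f(p)[14:],b.x).x;print(b1,b2)
print('rim',planar(b.x,[[-.058,0,.091]]))
for a in(.9,1.0,1.1,1.2):
  X=planar(b.x,[[.064-r*np.cos(a),y,.0935+r*np.sin(a)] for r,y in((.134,-.073),(.134,.073),(.158,.023),(.158,-.023))])
  print(a,((proj(K1,P1,X)-[190,90])*4.4).round().tolist(),((proj(K2,P2,X)-[240,90])*4.4).round().tolist())
```

```text
[0.52284163 0.25558397 0.40216512] [[-0.6, -0.8], [-0.3, 0.3], [1.1, -0.2], [-1.3, -0.6], [-0.5, -0.9], [0.7, -0.9], [0.6, -1.9], [-0.9, -0.0], [-0.2, 2.4], [0.8, 2.6], [-0.1, 0.2], [-0.9, 0.2], [-0.5, 1.0], [1.5, 0.6]]
[0.52087263 0.25246602 0.39174345] [0.52476541 0.26377735 0.41184933]
rim [[0.46946911 0.2328821  0.091     ]]
0.9 [[363.0, 202.0], [180.0, 154.0], [228.0, 157.0], [287.0, 172.0]] [[307.0, 226.0], [192.0, 169.0], [213.0, 169.0], [249.0, 187.0]]
1.0 [[370.0, 185.0], [187.0, 138.0], [237.0, 136.0], [296.0, 151.0]] [[318.0, 213.0], [204.0, 157.0], [227.0, 154.0], [263.0, 171.0]]
1.1 [[378.0, 168.0], [195.0, 122.0], [247.0, 118.0], [305.0, 132.0]] [[331.0, 201.0], [215.0, 145.0], [241.0, 140.0], [278.0, 157.0]]
1.2 [[386.0, 153.0], [203.0, 108.0], [257.0, 100.0], [315.0, 114.0]] [[344.0, 190.0], [228.0, 135.0], [256.0, 128.0], [293.0, 145.0]]
```

Emit:
{"fn": "move_arm", "kwargs": {"increments": [[0,-0.05,0.01,0.1,0,0,0],[0,-0.1,0.01,0.2,0,0,0],[0,-0.14,0.01,0.3,0,0,0],[0,-0.14,0.02,0.3,0,0,0],[0,-0.14,0.01,0.3,0,0,0],[0,-0.1,0.01,0.2,0,0,0],[0,-0.06,0.01,0.14,0,0,0],[0,0,0,0,0,0.02,0],[0,0,0,0,0,0.04,0],[0,0,0,0,0,0.05,0],[0,0,0,0,0,0.05,0],[0,0,0,0,0,0.05,0],[0,0,0,0,0,0.03,0],[0,0,0,0,0,0.02,0],[0,0,0,0,0,0,0],[0,0,0,0,0,0,0]]}}

```text
time_s: 12.3
ee_pos: [0.3671, 0.1882, 0.141]
eef_rot: [3.142, -0.259, -2.727]
force: [0.7, -0.4, -4.3]
grip_width: 0.0113
grip_force: 60.0
```

Run:
```python
from h import *
from station import ctrl
import cv2
o=ctrl.get_obs();print(o["time_s"],o["ee_pos"].round(4),o["eef_rot"].round(3),o["qpos"].round(2),o["force"].round(1),o["moment"].round(2))
T=toolT(o);print('lip',T[:3,:3]@[-.125,0,.0055]+T[:3,3])
vs=[]
for n,x0,y0 in(("scene",190,90),("side",240,90)):
    p=ctrl.camera(n); v=p["color"]
    K,P=(K1,P1) if n=="scene" else (K2,P2)
    v=cv2.resize(v[y0:y0+130,x0:x0+120],None,fx=3.3,fy=3.3,interpolation=cv2.INTER_CUBIC)
    L=np.array([[-.125,y,.0055] for y in(-.028,.028)]+[[.081,0,-.027]])@T[:3,:3].T+T[:3,3]
    for u in proj(K,P,L): cv2.circle(v,tuple(int(a) for a in (u-[x0,y0]+.5)*3.3),2,(0,0,255),-1)
    vs.append(v)
cv2.imwrite("pics/t3.png",np.hstack(vs))
```

```text
12.3 [0.3671 0.1882 0.141 ] [ 3.142 -0.259 -2.727] [ 0.39  0.23  1.79 -0.01  1.38 -1.59] [ 0.7 -0.4 -4.3] [ 0.14 -0.13  0.02]
lip [0.4764287  0.23623173 0.10363848]
```

View pics/t3.png

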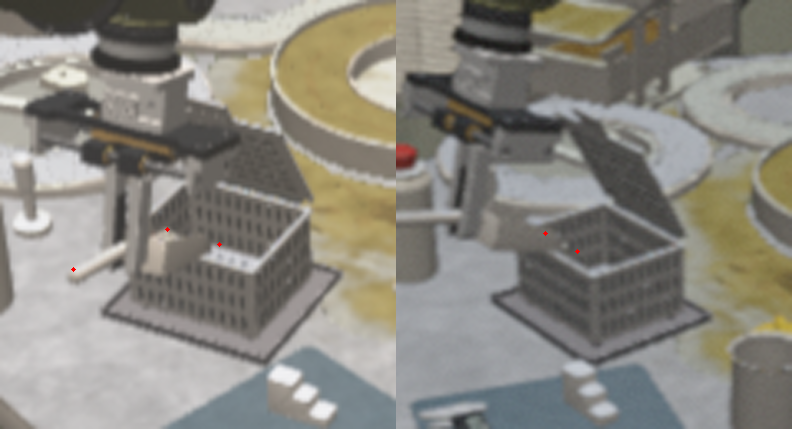

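Emit:
{"fn": "move_arm", "kwargs": {"increments": [[0,-0.03,0,0.03,0,0,0],[0,-0.04,0,0.05,0,0,0],[0,-0.04,0,0.05,0,0,0],[0,-0.03,0,0.03,0,0,0],[0,-0.005,0,0.02,0,0,0],[0,-0.005,0,0.02,0,0,0],[0,0,0,0,0,0,0],[0,0,0,0,0,0,0]]}}

```text
time_s: 13.2
ee_pos: [0.3715, 0.1901, 0.1294]
eef_rot: [-3.142, -0.26, -2.727]
force: [0.1, 0.1, -3.8]
grip_width: 0.0112
grip_force: 60.0
```

Emit:
{"fn": "move_arm", "kwargs": {"increments": [[0,-0.005,0,0.019,0,0,0],[0,-0.005,0,0.019,0,0,0],[0,0,0,0,0,0,0]]}}

```text
time_s: 13.5
ee_pos: [0.3715, 0.1901, 0.1274]
eef_rot: [-3.142, -0.26, -2.727]
force: [0.8, -0.3, -2.0]
grip_width: 0.0114
grip_force: 60.0
```

Emit:
{"fn": "move_arm", "kwargs": {"increments": [[0,-0.003,0,0.01,0,0,0],[0,0,0,0,0,0,0],[0,0,0,0,0,0,0]]}}

```text
time_s: 13.8
ee_pos: [0.3715, 0.1901, 0.1269]
eef_rot: [3.142, -0.26, -2.727]
force: [0.3, -0.3, -1.5]
grip_width: 0.0115
grip_force: 60.0
```

Emit:
{"fn": "move_arm", "kwargs": {"increments": [[0,-0.003,0,0.01,0,0,0],[0,0,0,0,0,0,0],[0,0,0,0,0,0,0]]}}

```text
time_s: 14.1
ee_pos: [0.3714, 0.1901, 0.1264]
eef_rot: [3.142, -0.26, -2.727]
force: [-0.8, 0.4, -1.7]
grip_width: 0.0114
grip_force: 60.0
```

Run:
```python
from h import *
from station import ctrl
o=ctrl.get_obs();print(o["force"].round(1),o["moment"].round(2))
```

```text
[-0.8  0.4 -1.7] [ 0.21 -0.17 -0.02]
```

Emit:
{"fn": "move_arm", "kwargs": {"increments": [[0,-0.005,0,0.02,0,0,0],[0,0,0,0,0,0,0],[0,0,0,0,0,0,0]]}}

```text
time_s: 14.4
ee_pos: [0.3715, 0.1901, 0.1253]
eef_rot: [3.142, -0.26, -2.727]
force: [0.1, -0.4, -1.4]
grip_width: 0.0109
grip_force: 60.0
```

Run:
```python
from h import *
from station import ctrl
import cv2
o=ctrl.get_obs();print(o["force"].round(1),o["moment"].round(2))
T=toolT(o)
p=ctrl.camera("wrist");v=p["color"];K=p["K"];P=T@p["tool_from_camera"]
print(proj(K,P,np.array([[.081,.006,-.027],[.081,-.006,-.027]])@T[:3,:3].T+T[:3,3]))
m=ctrl.cut_out("scoop",p)
for e in m[:2]:
    ys,xs=np.nonzero(e["mask"]);print(e["conf"],xs.min(),xs.max(),ys.min(),ys.max(),xs[ys==ys.min()])
```

```text
[ 0.1 -0.4 -1.4] [ 0.23 -0.31  0.03]
[[331.37444461 121.18900092]
 [308.67853305 121.1958832 ]]
0.94 279 358 119 377 [316 317 318 319 320 321 322 323 324 325 326 327]
```

Emit:
{"fn": "move_arm", "kwargs": {"increments": [[0,-0.005,0,0.02,0,0,0],[0,-0.005,0,0.02,0,0,0],[0,0,0,0,0,0,0],[0,0,0,0,0,0,0]]}}

```text
time_s: 14.9
ee_pos: [0.3714, 0.1901, 0.1233]
eef_rot: [-3.142, -0.26, -2.727]
force: [-0.3, 0.4, -0.1]
grip_width: 0.0113
grip_force: 60.0
```

Run:
```python
from h import *
from station import ctrl
import cv2
o=ctrl.get_obs();print(o["force"].round(1),o["moment"].round(2))
p=ctrl.camera("wrist")
m=ctrl.cut_out("scoop",p)
for e in m[:1]:
    ys,xs=np.nonzero(e["mask"]);print(e["conf"],xs.min(),xs.max(),ys.min(),ys.max())
```

```text
[-0.3  0.4 -0.1] [ 0.17 -0.2  -0.01]
0.68 281 339 119 377
```

Emit:
{"fn": "move_arm", "kwargs": {"increments": [[0,-0.004,0,-0.067,0,0.03,0],[0,-0.004,0,-0.067,0,0.03,0],[0,-0.004,0,-0.067,0,0.03,0],[0,-0.004,0,-0.067,0,0.03,0],[0,-0.004,0,-0.067,0,0.03,0],[0,0,0,0,0,0,0]]}}

```text
time_s: 15.6
ee_pos: [0.3775, 0.1927, 0.1388]
eef_rot: [-3.142, -0.41, -2.727]
force: [-0.3, -0.4, -1.3]
grip_width: 0.0116
grip_force: 60.0
```

Emit:
{"fn": "move_arm", "kwargs": {"increments": [[0,-0.004,0,-0.055,0,0.03,0],[0,-0.004,0,-0.06,0,0.03,0],[0,-0.004,0,-0.06,0,0.03,0],[0,0,0,0.01,0,0,0],[0,0,0,0,0,0,0]]}}

```text
time_s: 16.1
ee_pos: [0.3809, 0.1942, 0.1457]
eef_rot: [3.142, -0.498, -2.727]
force: [2.8, 1.0, -2.4]
grip_width: 0.0114
grip_force: 60.0
```

```bash
cat > look.py <<'E'
from h import *
from station import ctrl
import cv2,sys
def look(name=None):
    o=ctrl.get_obs();print(o["time_s"],o["ee_pos"].round(4),o["eef_rot"].round(3),o["force"].round(1),o["moment"].round(2))
    vs=[]
    for n,x0,y0 in(("scene",190,90),("side",240,90)):
        p=ctrl.camera(n)
        for e in ctrl.cut_out("pin_1",p)[:6]:
            ys,xs=np.nonzero(e["mask"]);print(n,round(e["conf"],2),np.round(e["centre"]),len(xs))
        vs.append(cv2.resize(p["color"][y0:y0+130,x0:x0+120],None,fx=3.3,fy=3.3,interpolation=cv2.INTER_CUBIC))
    if name: cv2.imwrite(name,np.hstack(vs))
if __name__=="__main__": look(*sys.argv[1:])
E
python3 look.py
```

```text
16.1 [0.3809 0.1942 0.1457] [ 3.142 -0.498 -2.727] [ 2.8  1.  -2.4] [ 0.53 -0.92 -0.01]
```

Emit:
{"fn": "move_arm", "kwargs": {"increments": [[0,0,0,0.01,0,0,0],[0,0,0,0,0,0,0]]}}

```text
time_s: 16.5
ee_pos: [0.3805, 0.194, 0.1456]
eef_rot: [-3.142, -0.5, -2.727]
force: [1.9, 2.0, -0.1]
grip_width: 0.0111
grip_force: 60.0
```

```bash
python3 look.py pics/t4.png
```

```text
16.5 [0.3805 0.194  0.1456] [-3.142 -0.5   -2.727] [ 1.9  2.  -0.1] [ 0.46 -0.77 -0.01]
```

View pics/t4.png

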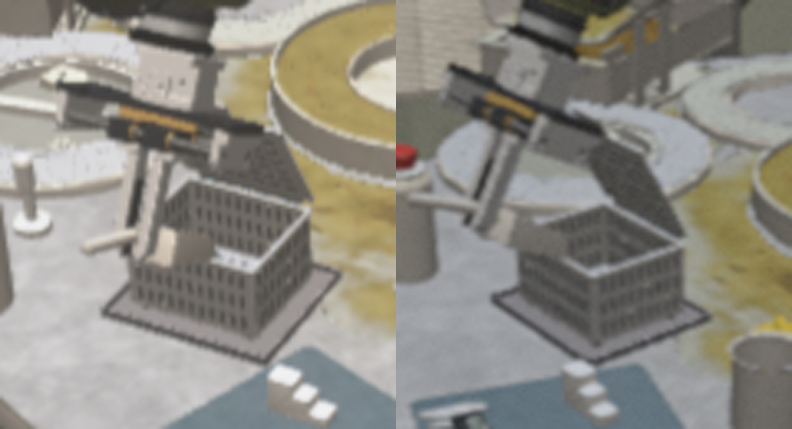

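Emit:
{"fn": "move_arm", "kwargs": {"increments": [[0,-0.004,0,-0.065,0,0.03,0],[0,-0.004,0,-0.065,0,0.03,0],[0,0,0,0,0,0,0],[0,0,0,0,0,0,0]]}}

```text
time_s: 17.1
ee_pos: [0.3838, 0.1955, 0.1509]
eef_rot: [-3.142, -0.559, -2.727]
force: [2.9, 1.2, -0.1]
grip_width: 0.0113
grip_force: 60.0
```

```bash
python3 look.py
```

```text
17.1 [0.3838 0.1955 0.1509] [-3.142 -0.559 -2.727] [ 2.9  1.2 -0.1] [ 0.43 -0.9  -0.02]
```

Emit:
{"fn": "move_arm", "kwargs": {"increments": [[0,-0.004,0,-0.063,0,0.03,0],[0,0,0,0,0,0,0],[0,-0.004,0,-0.063,0,0.03,0],[0,0,0,0,0,0,0],[0,0,0,0,0,0,0],[0,0,0,0,0,0,0]]}}

```text
time_s: 17.9
ee_pos: [0.3872, 0.197, 0.156]
eef_rot: [3.142, -0.619, -2.727]
force: [1.9, 0.7, 0.1]
grip_width: 0.0111
grip_force: 60.0
```

```bash
python3 look.py pics/t5.png
```

```text
17.9 [0.3872 0.197  0.156 ] [ 3.142 -0.619 -2.727] [1.9 0.7 0.1] [ 0.49 -0.83 -0.04]
```

View pics/t5.png

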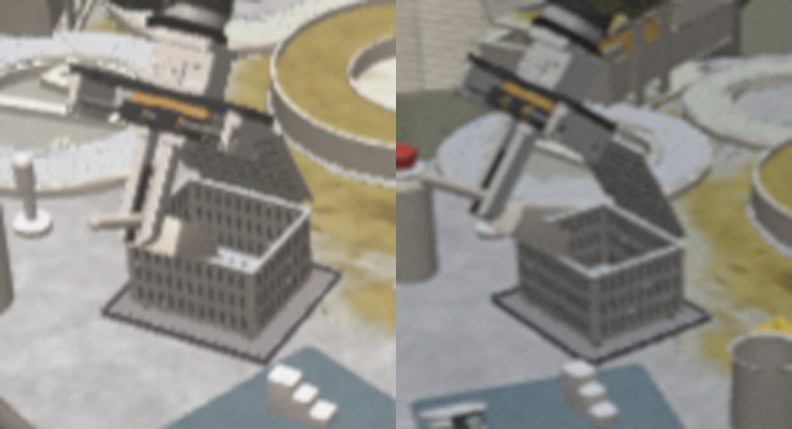

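Run:
```python
from h import *
from station import ctrl
import cv2
o=ctrl.get_obs();T=toolT(o)
p=ctrl.camera("wrist");K=p["K"]
for t in("scoop","pin_1"):
  for e in ctrl.cut_out(t,p)[:4]:
    ys,xs=np.nonzero(e["mask"]);print(t,round(e["conf"],2),e["centre"],xs.min(),xs.max(),ys.min(),ys.max())
# diff inside basket between t4 and t5 images and earlier
a=cv2.imread("pics/scene0.png").astype(int)
b=ctrl.camera("scene")["color"].astype(int)
d=np.abs(a-b).max(2)
for r in range(150,178,1): print(r,' '.join(f"{x:3d}" for x in d[r,222:290:2]))
```

```text
scoop 0.76 [243.9, 322.9] 280 360 120 377
150   8   9  17  12  54 125  43  18  64  79   9   5   5   5   5   4   5   5   4   5   5   5   4   5   7   8   7   5   4   4   4   5   7   7
151   7   9  21  13  66 123  28  17  72  30   5   4   5   5   6   5   5   4   4   5   4   4   5   5   6   6   7   6   6   6   7   5   6   7
152   8   8   3  14  80 115  16  11  43   1   5   5   5   6   5   5   5   5   6   4   4   5   4   3   5   5   5   5   7   6   7   7   7   7
153   7   7  11  16  87 101  14  16  13   8   5   5   5   6   5   5   5   5   5   4   5   5   4   4   4   5   4   4   5   6   8   7   5   5
154   2   6  18  22  58  59  10  31   5   8   2   4   4   5   5   4   5   4   5   6   5   5   4   4   6   4   3   4   5   5   8   7   6   6
155  12  14  18  20  22  25   8  89  19  67  27  10   4   5   4   5   4   4   6   5   5   5   5   4   5   4   4   4   5   5   7   6   6   6
156  19  26  31  35  37  45  41 112  21 113  88  72   5   6   4   4   5   4   4   5   4   6   5   5   6   4   3   5   4   7   6   7   7   7
157  56  63  68  79  84  74  92  87  20 115 129 109  17   1   4   5   5   5   
[... 2161 characters left out ...]

173   9   9   9   8   6   3   5   4   5   5   6   4   5   5   4   5   5   4   4   4   5   4   6   3   4   4   5   4   4   3   5   5   6   5
174   8   9   8   8   7   4   5   4   4   5   5   4   5   6   5   6   5   3   5   4   5   4   5   4   4   4   3   4   4   4   4   6   6   7
175   8   8   8   6   5   4   5   5   5   4   5   3   5   5   6   5   6   5   5   4   5   5   5   3   4   4   4   3   3   4   4   7   7   6
176   9   9   8   5   6   5   6   5   5   5   5   4   5   6   5   5   5   5   4   4   3   6   5   5   3   3   3   3   3   4   6   6   7   7
177   8   8   6   5   5   4   4   5   6   5   5   5   5   5   4   5   4   5   5   6   5   4   5   4   4   4   4   4   3   4   7   7   6   6
```

```bash
cat > mon.py <<'E'
from h import *
from station import ctrl
import cv2,os
o=ctrl.get_obs();print(o["time_s"],o["ee_pos"].round(4),o["eef_rot"].round(3),o["force"].round(1),o["moment"].round(2),o["qpos"].round(2))
for n,(r0,r1,c0,c1) in(("scene",(130,185,225,290)),("side",(130,185,270,335))):
    b=ctrl.camera(n)["color"];f=f"/tmp/{n}.npy"
    if os.path.exists(f):
        d=(np.abs(np.load(f).astype(int)-b.astype(int)).max(2)>25)[r0:r1,c0:c1]
        ys,xs=np.nonzero(d);print(n,d.sum(),(xs.min()+c0,xs.max()+c0,ys.min()+r0,ys.max()+r0) if len(xs) else '')
    np.save(f,b)
E
python3 mon.py
```

```text
18.3 [0.3872 0.197  0.1561] [-3.142 -0.62  -2.727] [1.6 0.8 0.6] [ 0.45 -0.79 -0.03] [ 0.39  0.49  1.5  -0.01  1.77 -1.59]
```

Emit:
{"fn": "move_arm", "kwargs": {"increments": [[0,-0.004,0,-0.065,0,0.03,0],[0,0,0,0,0,0,0],[0,0,0,0,0,0,0],[0,0,0,0,0,0,0]]}}

```text
time_s: 18.8
ee_pos: [0.3891, 0.1978, 0.1586]
eef_rot: [-3.142, -0.649, -2.727]
force: [2.7, 1.1, -0.6]
grip_width: 0.011
grip_force: 60.0
```

```bash
python3 mon.py
```

```text
18.8 [0.3891 0.1978 0.1586] [-3.142 -0.649 -2.727] [ 2.7  1.1 -0.6] [ 0.5  -0.92 -0.02] [ 0.39  0.51  1.48 -0.01  1.8  -1.59]
scene 154 (np.int64(225), np.int64(260), np.int64(130), np.int64(168))
side 26 (np.int64(270), np.int64(306), np.int64(131), np.int64(142))
```

Run:
```python
from h import *
from station import ctrl
o=ctrl.get_obs();T=toolT(o)
for n,K,P in(("scene",K1,P1),("side",K2,P2)):
    p=ctrl.camera(n)
    for e in ctrl.cut_out("scoop",p)[:2]:
        ys,xs=np.nonzero(e["mask"]);i=xs==xs.min();print(n,round(e["conf"],2),'left tip',xs.min(),ys[i].mean(),'box',xs.max(),ys.min(),ys.max())
    for sl in(0,.05,.1,.15,.2,.3):
        X=np.array([[.081,0,-.019],[-.125,.028,.0055],[-.125,-.028,.0055],[-.125,-.028,-.028],[-.024,-.028,-.028]])-[0,0,-.019]
        X=X@R.from_rotvec([0,-sl,0]).as_matrix().T+[0,0,-.019]
        print(sl,proj(K,P,X@T[:3,:3].T+T[:3,3]).round(1).tolist())
w=ctrl.camera("wrist")["color"]
for r in(125,140,160,180,200):
    g=np.abs(np.diff(w[r].astype(int).sum(1))); c=np.argsort(g[290:350])[-4:]+290; print(r,sorted(c.tolist()))
```

```text
scene 0.69 left tip 217 155.5 box 255 154 167
0 [[218.9, 152.8], [240.9, 165.6], [256.5, 169.9], [259.2, 159.6], [245.1, 156.1]]
0.05 [[218.5, 154.2], [241.6, 163.7], [257.1, 168.0], [259.6, 157.6], [245.1, 155.7]]
0.1 [[218.2, 155.6], [242.2, 161.8], [257.7, 166.1], [260.0, 155.7], [245.1, 155.3]]
0.15 [[218.0, 157.0], [242.7, 159.9], [258.3, 164.2], [260.3, 153.7], [245.1, 154.9]]
0.2 [[217.7, 158.5], [243.3, 158.0], [258.8, 162.2], [260.6, 151.8], [245.1, 154.5]]
0.3 [[217.4, 161.3], [244.2, 154.0], [259.8, 158.2], [261.0, 147.9], [245.1, 153.8]]
side 0.68 left tip 250 142.5 box 292 141 167
side 0.35 left tip 378 234.5 box 396 227 240
0 [[249.2, 140.9], [285.1, 166.7], [294.8, 172.4], [299.4, 163.6], [279.1, 153.2]]
0.05 [[248.7, 142.1], [286.2, 165.2], [295.9, 170.8], [300.2, 161.9], [279.2, 152.8]]
0.1 [[248.1, 143.3], [287.2, 163.7], [296.9, 169.2], [300.9, 160.2], [279.2, 152.4]]
0.15 [[247.7, 144.5], [288.1, 162.1], [297.9, 167.6], [301.5, 158.5], [279.3, 152.0]]
0.2 [[247.2, 145.7], [289.0, 160.5], [298.8, 166.0], [302.0, 156.7], [279.3, 151.6]]
0.3 [[246.5, 148.2], [290.6, 157.2], [300.4, 162.6], [302.9, 153.2], [279.3, 150.9]]
125 [310, 311, 331, 332]
140 [309, 310, 331, 332]
160 [309, 310, 331, 332]
180 [329, 330, 331, 332]
200 [294, 295, 311, 312]
```

Emit:
{"fn": "move_arm", "kwargs": {"increments": [[0,-0.004,0,-0.067,0,0.03,0],[0,0,0,0,0,0,0],[0,0,0,0,0,0,0],[0,0,0,0,0,0,0]]}}

```text
time_s: 19.55
ee_pos: [0.3911, 0.1987, 0.1611]
eef_rot: [-3.142, -0.679, -2.727]
force: [2.0, 1.2, -0.3]
grip_width: 0.0112
grip_force: 60.0
```

```bash
python3 mon.py
```

```text
19.55 [0.3911 0.1987 0.1611] [-3.142 -0.679 -2.727] [ 2.   1.2 -0.3] [ 0.53 -0.86  0.01] [ 0.39  0.53  1.45 -0.01  1.84 -1.59]
scene 150 (np.int64(225), np.int64(261), np.int64(130), np.int64(166))
side 24 (np.int64(270), np.int64(307), np.int64(130), np.int64(141))
```

Emit:
{"fn": "move_arm", "kwargs": {"increments": [[0,-0.004,0,-0.067,0,0.03,0],[0,0,0,0,0,0,0],[0,0,0,0,0,0,0],[0,0,0,0,0,0,0]]}}

```text
time_s: 20.05
ee_pos: [0.3932, 0.1996, 0.1636]
eef_rot: [-3.142, -0.709, -2.727]
force: [2.1, 1.0, -0.2]
grip_width: 0.0109
grip_force: 60.0
```

```bash
python3 mon.py
```

```text
20.05 [0.3932 0.1996 0.1636] [-3.142 -0.709 -2.727] [ 2.1  1.  -0.2] [ 0.52 -0.92  0.  ] [ 0.39  0.55  1.43 -0.01  1.87 -1.59]
scene 147 (np.int64(225), np.int64(270), np.int64(130), np.int64(167))
side 20 (np.int64(270), np.int64(303), np.int64(130), np.int64(143))
```

Run:
```python
from station import ctrl
import cv2,numpy as np
w=ctrl.camera("wrist")["color"];s=ctrl.camera("scene")["color"];d=ctrl.camera("side")["color"]
cv2.imwrite("pics/wr.png",w)
r=lambda a,W,H:cv2.resize(a,(W,H),interpolation=cv2.INTER_CUBIC)
old=cv2.imread("pics/w2.png")[400:550,150:450]
top=np.hstack([r(old,400,200),r(w[250:310,260:380],400,200)])
bot=np.hstack([r(s[125:205,210:290],400,400),r(d[125:205,265:345],400,400)])
cv2.imwrite("pics/f1.png",np.vstack([top,bot]))
```

```text
(no output)
```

View pics/f1.png

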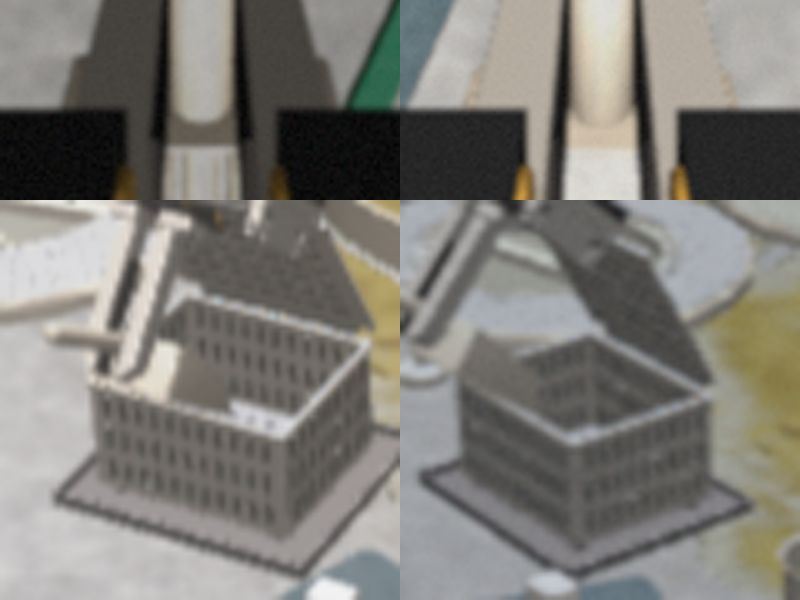

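Run:
```python
import cv2,numpy as np
from h import *
w=cv2.imread("pics/wr.png")
g=cv2.cvtColor(w,cv2.COLOR_BGR2GRAY)
for r in list(range(288,312,4))+list(range(340,386,4)): print(r,' '.join(f"{x:3d}" for x in g[r,276:366:3]))
from station import ctrl
p=ctrl.camera("wrist");C=p["tool_from_camera"]
X=np.array([[-22-y0,0,3.5] for y0 in(3,20,40,60,80,103)])/1e3
print(proj(p["K"],C,X).round())
for e in ctrl.cut_out("pin_1",p): print(e["conf"],e["centre"])
```

```text
288  42  40  40  40  38  38  36  77 174 168  42  79 194 188 187 187 190 193 150  25 136 175 136  35  38  40  34  37  40  41
292  36  40  38  39  41  37  41  73 174 157  49  84 194 192 193 192 195 195 156  33 122 175 136  27  37  40  38  39  38  38
296  40  35  39  38  39  39  38  71 176 152  48 109 211 210 209 209 214 215 175  38 107 174 137  27  38  41  37  37  38  39
300  36  38  36  36  36  34  42  91 166 143  51 133 212 217 216 213 218 217 189  45  87 173 118  55  40  39  43  39  39  38
304  34  35  41  40  39  38  60 122 139 129  51 155 213 210 215 219 215 217 207  43  77 162  94  97  37  41  34  35  35  37
308  39  37  36  38  36  38  89 145 128 110  48 161 218 214 215 218 215 212 208  52  71 149 103 131  38  34  34  42  41  39
340  52  51  52  52  53  51 180 102  88  85  88  88  86  88  85  86  86  88  87  87  86  87  79 170  87  51  54  49  50  54
344  54  51  51  51  50  51 183 116  78 147 209 212 211 212 211 216 217 215 212 211 190  69  75 180  95  50  52  53  50  50
348  51  51  51  51  51  51 146 119  76 163 208 206 212 214 211 217 217 215 213 212 202  68  72 155  65  52 
[... 510 characters left out ...]
3
368  50  51  51  55  54  52  24  17  71 200 208 213 209 214 214 213 218 206 210 210 211 118   9   9  42  49  49  51  48  50
372  52  49  48  52  51  53  23  10  79 208 211 216 215 216 213 218 219 213 212 211 214 148 127 131 128 129 131 129 130 127
376  56  56  57  57  55  56  38  32  91 211 215 214 213 211 209 212 216 213 212 207 213 164 128 128 130 131 131 132 133 130
380 131 130 131 131 133 133 130 132 132 130 130 129 129 129 131 129 128 129 128 128 128 129 130 129 130 130 130 131 131 128
384 132 129 127 131 130 131 132 131 131 129 132 128 133 130 133 131 128 129 130 129 130 128 131 133 133 133 129 127 130 130
[[320. 271.]
 [320. 291.]
 [320. 313.]
 [320. 335.]
 [320. 355.]
 [320. 377.]]
```

Emit:
{"fn": "move_arm", "kwargs": {"increments": [[0,-0.004,0,-0.067,0,0.03,0],[0,0,0,0,0,0,0],[0,-0.003,0,-0.045,0,0.02,0],[0,0,0,0,0,0,0],[0,0,0,0,0,0,0],[0,0,0,0,0,0,0]]}}

```text
time_s: 21.0
ee_pos: [0.3968, 0.2012, 0.1676]
eef_rot: [3.142, -0.76, -2.727]
force: [2.8, 0.4, -0.5]
grip_width: 0.0114
grip_force: 60.0
```

```bash
python3 mon.py
python3 - <<'E'
from station import ctrl
import numpy as np
F=[];M=[]
for i in range(12):
    p=ctrl.camera("wrist");o=ctrl.get_obs();F.append(o["force"]);M.append(o["moment"])
print(np.mean(F,0).round(2),np.std(F,0).round(2),np.mean(M,0).round(3))
g=p["color"].mean(2)
# floor visible columns: extent and uniformity
for r in(296,304,346,360,374):
    x=np.nonzero(g[r,290:350]>180)[0]+290;print(r,x.min(),x.max(),len(x))
E
```

```text
21.0 [0.3968 0.2012 0.1676] [ 3.142 -0.76  -2.727] [ 2.8  0.4 -0.5] [ 0.52 -0.88 -0.02] [ 0.39  0.58  1.39 -0.01  1.93 -1.59]
scene 233 (np.int64(225), np.int64(262), np.int64(130), np.int64(165))
side 113 (np.int64(270), np.int64(302), np.int64(130), np.int64(164))
[ 2.13  0.84 -0.71] [0.35 0.59 0.48] [ 0.499 -0.874 -0.009]
296 311 329 19
304 310 330 21
346 304 336 33
360 303 337 35
374 302 338 37
```

Emit:
{"fn": "move_arm", "kwargs": {"increments": [[0,0.03,0,-0.03,0,0,0],[0,0.06,0,-0.06,0,0,0],[0,0.06,0,-0.06,0,0,0],[0,0.02,0,-0.02,0,0,0],[0,0,0,0,0,0,0],[0,0,0,0,0,0,0]]}}

```text
time_s: 22.3
ee_pos: [0.3965, 0.2011, 0.1796]
eef_rot: [-3.142, -0.76, -2.727]
force: [0.2, 0.1, -1.7]
grip_width: 0.0115
grip_force: 60.0
```

Run:
```python
from h import *
from station import ctrl
F=[];M=[]
for i in range(12):
    p=ctrl.camera("scene" if i%2 else "side")
    o=ctrl.get_obs();F.append(o["force"]);M.append(o["moment"])
    if i>9:
        for n in("pin_1","lid_tab"):
            for e in ctrl.cut_out(n,p)[:3]:
                ys,xs=np.nonzero(e["mask"]);print(i%2,n,e["conf"],e["centre"],xs.min(),xs.max(),ys.min(),ys.max())
print(o["ee_pos"],o["qpos"].round(2),np.mean(F,0).round(2),np.std(F,0).round(2),np.mean(M,0).round(3))
```

```text
0 pin_1 0.37 [190.4, 359.5] 350 367 186 198
0 lid_tab 0.91 [144.9, 308.2] 294 325 130 159
1 lid_tab 0.71 [138.9, 262.3] 245 284 126 150
[0.39655263 0.20109346 0.17968336] [ 0.39  0.57  1.38 -0.01  1.95 -1.59] [ 0.09 -0.01 -1.96] [0.66 0.42 0.29] [ 0.301 -0.491 -0.004]
```

Emit:
{"fn": "move_arm", "kwargs": {"increments": [[0,0.06,0,0.05,0,0,0],[0,0.12,0,0.11,0,0,0],[0,0.16,0,0.15,0,0,0],[0,0.16,0,0.15,0,0,0],[0,0.08,0,0.08,0,-0.03,0],[0,0,0,0,0,-0.08,0],[0,0,0,0,0,-0.1,0],[0,0,0,0,0,-0.1,0],[0,0,0,0,0,-0.1,0],[0,0,0,0,0,-0.1,0],[0,0,0,0,0,-0.1,0],[0,0,0,0,0,-0.05,0],[0,0,0,0,0,-0.02,0],[0,0,0,0,0,0,0],[0,0,0,0,0,0,0]]}}

```text
time_s: 24.6
ee_pos: [0.3602, 0.1851, 0.18]
eef_rot: [-3.142, -0.081, -2.727]
force: [-0.0, 1.2, -1.4]
grip_width: 0.0113
grip_force: 60.0
```

```bash
cat > slip.py <<'E'
from h import *
from station import ctrl
o=ctrl.get_obs();T=toolT(o);print(o["time_s"],o["ee_pos"].round(4),o["eef_rot"].round(3),o["qpos"].round(2),o["force"].round(1))
for n,K,P in(("scene",K1,P1),("side",K2,P2)):
    p=ctrl.camera(n)
    for e in ctrl.cut_out("scoop",p)[:1]:
        ys,xs=np.nonzero(e["mask"]);i=xs==xs.min();print(n,round(e["conf"],2),'left tip',xs.min(),ys[i].mean(),'box',xs.max(),ys.min(),ys.max())
        g=p["color"].mean(2); print('bright px in scoop mask',(g[e["mask"]]>190).sum(),e["mask"].sum())
    for e in ctrl.cut_out("pin_1",p): print('pin',e["conf"],e["centre"])
    for sl in(0,.1,.2):
        X=np.array([[.081,0,-.019],[-.125,.028,.0055],[-.125,-.028,.0055],[-.125,-.028,-.028],[-.024,-.028,-.028]])-[0,0,-.019]
        X=X@R.from_rotvec([0,-sl,0]).as_matrix().T+[0,0,-.019]
        print(sl,proj(K,P,X@T[:3,:3].T+T[:3,3]).round(1).tolist())
E
python3 slip.py
```

```text
24.6 [0.3602 0.1851 0.18  ] [-3.142 -0.081 -2.727] [ 0.39  0.05  1.88 -0.    1.29 -1.6 ] [-0.   1.2 -1.4]
scene 0.59 left tip 208 169.0 box 251 144 170
bright px in scoop mask 94 310
0 [[208.1, 168.7], [238.4, 143.1], [254.4, 147.3], [254.3, 137.5], [236.9, 151.8]]
0.1 [[208.3, 171.1], [238.6, 139.2], [254.7, 143.4], [254.0, 133.9], [236.7, 151.2]]
0.2 [[208.8, 173.5], [238.5, 135.4], [254.7, 139.6], [253.5, 130.6], [236.4, 150.7]]
side 0.75 left tip 234 150.0 box 289 139 153
bright px in scoop mask 0 426
0 [[233.2, 150.8], [283.4, 144.1], [293.3, 149.3], [293.7, 139.6], [267.6, 144.9]]
0.1 [[233.4, 153.3], [283.9, 140.4], [293.9, 145.6], [293.5, 136.1], [267.3, 144.3]]
0.2 [[233.8, 155.7], [284.2, 136.8], [294.2, 141.9], [292.9, 132.6], [267.0, 143.7]]
```

Emit:
{"fn": "move_arm", "kwargs": {"increments": [[0,0,0,0,0,-0.04,0],[0,0,0,0,0,-0.04,0],[0,0,0,0,0,0,0.06],[0,0,0,0,0,0,0.1],[0,0,0,0,0,0,0.1],[0,0,0,0,0,0,0.1],[0,0,0,0,0,0,0.06],[0,0,0,0,0,0,0.025],[0,0,0,0,0,0,0]]}}

```text
time_s: 25.8
ee_pos: [0.3603, 0.1851, 0.18]
eef_rot: [-3.141, -0.0, 3.111]
force: [0.2, 0.4, -2.2]
grip_width: 0.0112
grip_force: 60.0
```

Emit:
{"fn": "move_arm", "kwargs": {"increments": [[0,-0.093,-0.2,0,0,0,0],[0,-0.187,-0.4,0,0,0,0],[0,-0.233,-0.5,0,0,0,0],[0,-0.233,-0.5,0,0,0,0],[0,-0.233,-0.5,0,0,0,0],[0,-0.233,-0.5,0,0,0,0],[0,-0.233,-0.5,0,0,0,0],[0,-0.233,-0.5,0,0,0,0],[0,-0.233,-0.5,0,0,0,0],[0,-0.233,-0.5,0,0,0,0],[0,-0.233,-0.5,0,0,0,0],[0,-0.233,-0.5,0,0,0,0],[0,-0.233,-0.5,0,0,0,0],[0,-0.233,-0.5,0,0,0,0],[0,-0.233,-0.5,0,0,0,0],[0,-0.233,-0.5,0,0,0,0],[0,-0.233,-0.5,0,0,0,0],[0,-0.187,-0.4,0,0,0,0],[0,-0.103,-0.22,0,0,0,0],[0,0,0,0,0,0,0]]}}

```text
time_s: 27.8
ee_pos: [0.5498, -0.2582, 0.1795]
eef_rot: [3.141, -0.001, 3.11]
force: [-0.7, 0.1, -1.3]
grip_width: 0.0108
grip_force: 60.0
```

```bash
python3 slip.py
```

```text
27.8 [ 0.5498 -0.2582  0.1795] [ 3.141e+00 -1.000e-03  3.110e+00] [-0.5   0.45  1.38 -0.    1.31 -2.04] [-0.7  0.1 -1.3]
scene 0.63 left tip 362 215.5 box 420 189 218
bright px in scoop mask 192 483
pin 0.39 [210.6, 276.5]
0 [[363.7, 215.1], [409.5, 186.1], [425.5, 195.8], [427.4, 185.7], [401.5, 200.9]]
0.1 [[363.6, 217.6], [410.5, 182.1], [426.7, 191.8], [427.8, 182.1], [401.3, 200.3]]
0.2 [[363.7, 219.9], [411.3, 178.2], [427.6, 187.9], [427.8, 178.7], [401.1, 199.8]]
side 0.92 left tip 331 212.0 box 409 197 219
bright px in scoop mask 34 858
0 [[329.9, 213.4], [404.9, 206.0], [414.2, 217.5], [415.7, 205.7], [376.2, 210.8]]
0.1 [[330.0, 216.3], [406.1, 201.6], [415.5, 213.0], [415.7, 201.3], [375.8, 210.0]]
0.2 [[330.5, 219.1], [406.8, 197.3], [416.3, 208.5], [415.2, 197.0], [375.4, 209.3]]
```

Emit:
{"fn": "move_arm", "kwargs": {"increments": [[0,0,0,0.2,0,0,0],[0,0,0,0.4,0,0,0],[0,0,0,0.5,0,0,0],[0,0,0,0.5,0,0,0],[0,0,0,0.5,0,0,0],[0,0,0,0.5,0,0,0],[0,0,0,0.4,0,0,0],[0,0,0,0.2,0,0,0],[0,0,0,0.1,0,0,0],[0,0,0,0.08,0,0,0],[0,0,0,0.04,0,0,0],[0,0,0,0.04,0,0,0],[0,0,0,0,0,0,0],[0,0,0,0,0,0,0]]}}

```text
time_s: 29.5
ee_pos: [0.5502, -0.257, 0.0074]
eef_rot: [-3.141, 0.0, 3.111]
force: [0.2, 0.2, -1.9]
grip_width: 0.0113
grip_force: 60.0
```

Emit:
{"fn": "move_arm", "kwargs": {"increments": [[0,0,0,0.02,0,0,0],[0,0,0,0.02,0,0,0],[0,0,0,0,0,0,0],[0,0,0,0,0,0,0]]}}

```text
time_s: 29.9
ee_pos: [0.5501, -0.257, 0.0054]
eef_rot: [-3.141, 0.0, 3.111]
force: [-1.4, 0.6, 1.7]
grip_width: 0.0111
grip_force: 60.0
```

Emit:
{"fn": "move_arm", "kwargs": {"increments": [[0.15,0,0,0,0,0,0],[0.3,0,0,0,0,0,0],[0.5,0,0,0,0,0,0],[0.5,0,0,0,0,0,0],[0.5,0,0,-0.1,0,0,0],[0.5,0,0,-0.3,0,0,0],[0.5,0,0,-0.6,0,0,0],[0.5,0,0,-0.8,0,0,0],[0.5,0,0,-0.9,0,0,0],[0.5,0,0,-0.9,0,0,0],[0.5,0,0,-0.7,0,0,0],[0.5,0,0,0,0,0,0]]}}

```text
time_s: 31.1
ee_pos: [0.5513, -0.2576, 0.227]
eef_rot: [-3.137, 0.009, 3.111]
force: [0.8, 0.3, -0.0]
grip_width: 0.0471
grip_force: 0.0
```

Run:
```python
from h import *
from station import ctrl
import cv2
o=ctrl.get_obs();p=ctrl.camera("wrist");P=toolT(o)@p["tool_from_camera"];K=p["K"]
g=p["color"].mean(2)
print(o["time_s"],o["ee_pos"],o["force"].round(1))
e=ctrl.cut_out("scoop",p)[0];m=e["mask"];ys,xs=np.nonzero(m);print(e["conf"],xs.min(),xs.max(),ys.min(),ys.max())
for e in ctrl.cut_out("pin_1",p)[:3]: print('pin',e["conf"],e["centre"])
for r in(215,230,245,255): print(r,g[r,300:348:2].astype(int))
for n in("scene","side"):
    q=ctrl.camera(n)
    e=ctrl.cut_out("scoop",q)[0];ys,xs=np.nonzero(e["mask"]);print(n,e["conf"],xs.min(),xs.max(),ys.min(),ys.max())
    for e in ctrl.cut_out("pin_1",q)[:5]: print('pin',e["conf"],e["centre"],e["mask"].sum())
```

```text
31.1 [ 0.55131554 -0.25757694  0.22703326] [ 0.8  0.3 -0. ]
0.81 301 341 118 251
215 [148 132 165 179 181 178 176 176 180 180 178 181 180 176 174 177 179 177
 179 143 126 145 142 145]
230 [140 137 160 182 181 180 178 175 175 174 175 179 179 176 174 178 175 178
 175 131 148 148 148 148]
245 [143 140 141 147 174 181 176 178 182 179 181 181 180 175 177 179 183 162
 143 138 148 147 147 150]
255 [151 155 154 150 148 150 154 155 151 144 139 138 138 141 138 141 142 143
 145 144 146 149 145 141]
scene 0.75 357 412 234 267
side 0.82 329 404 254 276
pin 0.64 [267.8, 377.0] 897
pin 0.42 [234.1, 387.7] 198
```

Emit:
{"fn": "move_arm", "kwargs": {"increments": [[0,0,0,-0.3,0,0,0],[0,0,0.2,-0.4,0,0,0],[0,0.035,0.5,-0.2,0,0,0],[0,0.04,0.8,0,0,0,0],[0,0.04,0.8,0,0,0,0],[0,0.04,0.8,0,0,0,0],[0,0.04,0.8,0,0,0,0],[0,0.04,0.8,0,0,0,0],[0,0.04,0.8,0,0,0,0],[0,0.04,0.8,0,0,0,0],[0,0.04,0.8,0,0,0,0],[0,0.04,0.8,0,0,0,0],[0,0.04,0.8,0,0,0,0],[0,0.04,0.8,0,0,0,0],[0,0.04,0.6,0,0,0,0],[0,0,0.3,0,0,0,0],[0,0,0,0,0,0,0]], "force": 10}}

```text
time_s: 33.25
ee_pos: [0.5401, 0.2646, 0.2645]
eef_rot: [-3.141, -0.001, 3.113]
force: [-0.3, -0.6, 0.5]
grip_width: 0.0007
grip_force: 0.0
```

Emit:
{"fn": "move_arm", "kwargs": {"increments": [[0,0,0,0,0,0,-0.06],[0,0,0,0,0,0,-0.12],[0,0,0,0,0,0,-0.12],[0,0,0,0,0,0,-0.1],[0,0,0,0,0,0,-0.03],[0,0,0,0,0,0,0]]}}

```text
time_s: 33.85
ee_pos: [0.5406, 0.2626, 0.2652]
eef_rot: [-3.141, 0.0, -2.745]
force: [-0.4, -0.6, 0.2]
grip_width: 0.0004
grip_force: 0.0
```

```bash
cat > lid.py <<'E'
from h import *
from station import ctrl
o=ctrl.get_obs();print(o["time_s"],o["ee_pos"].round(4),o["eef_rot"].round(3),o["qpos"].round(2),o["force"].round(1),o["grip_width"])
b=[.5225,.2545,.402];c=R.from_euler('z',-b[2]).as_matrix()@(o["ee_pos"]-[b[0],b[1],0]);print('tcp in basket',c.round(4))
for n,K,P in(("scene",K1,P1),("side",K2,P2)):
    p=ctrl.camera(n);M=ctrl.cut_out("lid_tab",p)[:1]
    for e in M:
        ys,xs=np.nonzero(e["mask"]);bx=[xs.min(),xs.max(),ys.min(),ys.max()];print(n,e["conf"],bx,np.round(e["centre"]))
    for a in np.arange(0,1.3,.1):
        X=planar(b,[[.064-r*np.cos(a),y,.095+r*np.sin(a)] for r in(.158,) for y in(.023,-.023)]+[[.064-r*np.cos(a),y,.095+r*np.sin(a)] for r in(0,.134) for y in(.073,-.073)])
        u=proj(K,P,X);bb=[u[:,0].min(),u[:,0].max(),u[:,1].min(),u[:,1].max()]
        if M and abs(bb[2]-bx[2])<7: print(round(a,1),np.round(bb))
E
python3 lid.py
```

```text
33.85 [0.5406 0.2626 0.2652] [-3.141  0.    -2.745] [ 0.39  0.38  1.28 -0.    1.48 -1.58] [-0.4 -0.6  0.2] 0.0004443949749313358
tcp in basket [0.0198 0.0003 0.2652]
scene 0.86 [np.int64(235), np.int64(284), np.int64(120), np.int64(151)] [135. 258.]
0.9 [231. 286. 125. 151.]
1.0 [233. 286. 121. 151.]
1.1 [234. 286. 116. 151.]
side 0.96 [np.int64(290), np.int64(327), np.int64(123), np.int64(160)] [141. 306.]
0.9 [284. 329. 128. 164.]
1.0 [286. 329. 125. 164.]
1.1 [289. 329. 122. 164.]
1.2 [292. 329. 119. 164.]
```

Emit:
{"fn": "move_arm", "kwargs": {"increments": [[0,0.08,0,0.4,0,0,0],[0,0.08,0,0.4,0,0,0],[0,0.156,0,0.117,0,0,0],[0,0.156,0,0.117,0,0,0],[0,0.114,0,0.081,0,0,0],[0,0.114,0,0.081,0,0,0],[0,0.105,0,0.093,0,0,0],[0,0.105,0,0.093,0,0,0],[0,0.096,0,0.102,0,0,0],[0,0.096,0,0.102,0,0,0],[0,0.084,0,0.112,0,0,0],[0,0.084,0,0.112,0,0,0],[0,0.074,0,0.119,0,0,0],[0,0.074,0,0.119,0,0,0]]}}

```text
time_s: 35.45
ee_pos: [0.4747, 0.236, 0.1622]
eef_rot: [3.142, 0.0, -2.742]
force: [0.7, 1.2, 0.4]
grip_width: 0.0005
grip_force: 0.5
```

```bash
python3 lid.py
```

```text
35.45 [0.4747 0.236  0.1622] [ 3.142  0.    -2.742] [ 0.39  0.3   1.63  0.    1.22 -1.58] [0.7 1.2 0.4] 0.0005267975916823421
tcp in basket [-0.0512  0.0017  0.1622]
scene 0.72 [np.int64(235), np.int64(280), np.int64(142), np.int64(154)] [150. 259.]
0.0 [225. 286. 141. 173.]
0.1 [225. 286. 141. 169.]
0.2 [225. 286. 141. 165.]
0.3 [225. 286. 141. 161.]
0.4 [225. 286. 141. 157.]
0.5 [226. 286. 141. 153.]
0.6 [227. 286. 137. 151.]
side 0.54 [np.int64(277), np.int64(326), np.int64(142), np.int64(162)] [154. 301.]
0.3 [274. 329. 149. 164.]
0.4 [275. 329. 145. 164.]
0.5 [276. 329. 142. 164.]
0.6 [277. 329. 138. 164.]
```

Lid follows (~0.5 rad). Continue to shut.

Emit:
{"fn": "move_arm", "kwargs": {"increments": [[0,0.06,0,0.126,0,0,0],[0,0.06,0,0.126,0,0,0],[0,0.048,0,0.131,0,0,0],[0,0.048,0,0.131,0,0,0],[0,0.035,0,0.136,0,0,0],[0,0.035,0,0.136,0,0,0],[0,0.021,0,0.138,0,0,0],[0,0.021,0,0.138,0,0,0],[0,0.007,0,0.12,0,0,0],[0,0.007,0,0.1,0,0,0],[0,0,0,0.03,0,0,0],[0,0,0,0,0,0,0]]}}

```text
time_s: 36.85
ee_pos: [0.4591, 0.2294, 0.0972]
eef_rot: [3.142, -0.0, -2.742]
force: [-2.1, -1.0, 3.8]
grip_width: 0.0004
grip_force: 1.9
```

Emit:
{"fn": "move_arm", "kwargs": {"increments": [[0,0,0,0.02,0,0,0],[0,0,0,0.02,0,0,0],[0,0,0,0,0,0,0]]}}

```text
time_s: 37.15
ee_pos: [0.4593, 0.2295, 0.0968]
eef_rot: [-3.141, 0.001, -2.742]
force: [-10.1, -5.7, 24.1]
grip_width: 0.0006
grip_force: 11.9
```

Emit:
{"fn": "move_arm", "kwargs": {"increments": [[0,0,0,-0.1,0,0,0],[0,0,0,-0.5,0,0,0],[0,0,0,-0.8,0,0,0],[0,0,0,-0.8,0,0,0],[0,0,0,-0.8,0,0,0],[0,0,0,-0.5,0,0,0],[0,0,0,0,0,0,0]]}}

```text
time_s: 37.85
ee_pos: [0.4601, 0.2298, 0.2736]
eef_rot: [-3.142, 0.006, -2.742]
force: [-0.5, 0.1, -0.7]
grip_width: 0.0004
grip_force: 0.0
```

```bash
python3 lid.py
python3 - <<'E'
from h import *
from station import ctrl
import cv2
for n,K,P in(("scene",K1,P1),("side",K2,P2)):
    q=ctrl.camera(n); a=cv2.imread(f"pics/{n}0.png").astype(int)
    d=(np.abs(a-q["color"].astype(int)).max(2)>40).astype(np.uint8)
    k,_,st,ce=cv2.connectedComponentsWithStats(d)
    for s,c in sorted(zip(st[1:].tolist(),ce[1:].tolist()),key=lambda t:-t[0][4])[:10]:
        if s[4]>5: print(n,s,np.round(c),ray(K,P,c,.0).round(2)[:2])
E
```

```text
37.85 [0.4601 0.2298 0.2736] [-3.142  0.006 -2.742] [ 0.39  0.17  1.52  0.    1.44 -1.58] [-0.5  0.1 -0.7] 0.00042817917719081404
tcp in basket [-0.0671  0.0017  0.2736]
scene 0.82 [np.int64(226), np.int64(282), np.int64(143), np.int64(172)] [156. 255.]
0.0 [225. 286. 141. 173.]
0.1 [225. 286. 141. 169.]
0.2 [225. 286. 141. 165.]
0.3 [225. 286. 141. 161.]
0.4 [225. 286. 141. 157.]
0.5 [226. 286. 141. 153.]
0.6 [227. 286. 137. 151.]
side 0.91 [np.int64(275), np.int64(327), np.int64(150), np.int64(173)] [164. 301.]
0.0 [273. 329. 150. 175.]
0.1 [273. 329. 150. 171.]
0.2 [273. 329. 150. 167.]
0.3 [274. 329. 149. 164.]
0.4 [275. 329. 145. 164.]
scene [1, 11, 105, 251, 12444] [ 50. 126.] [0.14 1.05]
scene [103, 43, 248, 109, 8044] [249.  86.] [0.92 0.83]
scene [109, 118, 45, 75, 2197] [130. 156.] [0.27 0.66]
scene [184, 7, 77, 44, 1875] [227.  32.] [1.22 1.42]
scene [231, 120, 54, 48, 1472] [258. 145.] [0.65 0.42]
scene [118, 17, 44, 44, 1022] [135.  35.] [0.82 1.69]
scene [212, 76, 56, 44, 600] [240.  95.] [0.84 0.78]
scene [173, 229, 22, 46, 498] [186. 245.] [0.18 0.14]
scene [180, 10, 25, 15, 322] [192.  16.] [1.2  1.75]
scene [117, 234, 32, 27, 233] [130. 247.] [0.06 0.23]
side [59, 0, 59, 182, 6951] [86. 71.] [-0.48  2.17]
side [134, 30, 164, 136, 5907] [179.  76.] [0.11 1.89]
side [279, 108, 88, 63, 1896] [320. 136.] [0.71 0.69]
side [183, 1, 112, 48, 1446] [246.  18.] [0.86 4.3 ]
side [323, 57, 28, 35, 472] [339.  74.] [1.12 1.7 ]
side [258, 70, 47, 22, 332] [279.  81.] [0.71 1.63]
side [310, 53, 18, 24, 207] [319.  63.] [1.08 2.02]
side [157, 177, 10, 28, 163] [162. 189.] [0.04 0.36]
side [315, 94, 31, 10, 145] [328.  98.] [0.91 1.21]
side [298, 37, 18, 14, 123] [305.  44.] [1.15 2.71]
```

```bash
python3 -c "
from station import ctrl
print(ctrl.hand_in())"
```

```text
the job is handed in; nothing more can be done
None
```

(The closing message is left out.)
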